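# Crib up the cut slats crosswise to air

## Robot

A 6-joint arm with a two-finger parallel gripper is mounted at the origin on the work surface. World frame = base frame: x ahead of the robot, y to its left, z up, the work surface at z = 0. Lengths are in mm, angles in rad, forces in N, time in s.
With the tool pointing down it reaches from about 350 to 975 mm from the base axis. Payload 7.1 kg.
Tool frame: the origin (TCP) lies midway between the tips of the shut fingers; the grasp point (between the pads) lies 19 mm behind it; z points along the fingers, y is the line along which they close (so a half turn about z gives the same grasp; the last joint's range is limited). The gripper opens to 88 mm and grips with 3 to 60 N. Pads are 20 mm wide; open, the fingers measure 115 mm over their backs; the gripper's body (75 mm by 178 mm) begins 61 mm behind the grasp point.
Start: joints at [1.216, 0.423, 1.63, -0, 1.089, -0.019], TCP at [205.921, 590.086, 222.675] pointing down, gripper open.
Joint ranges: [-3, 3], [-0.9, 2.11], [0.09, 2.58], [-1.31, 4.45], [0.11, 2.69], [-2.54, 2.54]. Speed limits (rad/s): [2.39, 2.39, 3.01, 3.14, 3.14, 3.14].

## Interface

Orientations are given as a rotation vector (axis times angle).
In Python, from workcell import ctrl gives the robot as it stands.
- The arm moves only by the shell command python3 -m pendant 'ROWS'. ROWS is a JSON object of lists of equal length, an entry for each row: "grip": the opening, from -1 (shut) to 1 (fully open); "linear": the shift along the tool's x, y, z in mm, a list of three; "angular": the turn, a rotation vector about the tool's x, y, z in rad, a list of three. In form: {"grip": [grip, ...], "linear": [[tx, ty, tz], ...], "angular": [[ax, ay, az], ...]}. A call has 1 to 12 rows; each row shifts and turns the commanded pose from where the row before left it, along the tool's axes as they then stand; what a row does not reach is not made up. A row lasts 1/12 s, in which the tool goes at most 41.7 mm and 7.16 degrees, less where a joint would pass 70% of its speed; a pose out of reach is approached as far as the arm can. A call with a gripper value outside its range is refused whole. The fingers move at their own pace and stop on an object; the grip force is fixed at half the most. Time passes only in rows, so rows that do not move let the fingers close. It gives the time, the measured TCP pose, the force, the opening and the grip force at its end, in the units of the state.
- ctrl.get_obs(): the state, without advancing time (a new reading comes with each control period).
- ctrl.get_image(name): name is "scene" or "top"; returns the picture (420x560x3 uint8, red, green, blue); there is no depth.
- ctrl.camera_params(name): a dict with "vfov" (degrees; the focal length in pixels is half the picture's height over the tangent of half this angle, whatever the lens; pixels are square), "cx", "cy" (the principal point, pixels), "R" (3x3) and "t" (3): a world point X has camera coordinates R X + t. Camera axes: x right, y down, z forward; pixel columns grow to the right and rows downward; lengths in mm; the calibration is good to about 2 mm. A picture is of the moment at which its call begins. camera_params takes no time and is no camera call.
- ctrl.close_job(): hands the job in; it is judged then, once.
The state is a dict: "t": time; "qpos": joint angles; "qvel": joint speeds; "joint_torque": joint torques, N m; "ee_pos": TCP position; "orientation": TCP orientation; "ft_force": force on the tool from outside, world axes, zero at the start; "moment": the same for the moment, N m; "width": finger opening in mm; "grasp_force": force on a finger pad.
Only numpy, scipy, OpenCV 4.12 (cv2) and the standard library are available. Lean on these libraries where they do the work, as an engineer would, in place of code of your own. Each camera call takes 0.05 s, during which the arm holds its last target. There are 200 camera calls.

## Task

Take the four wooden slats off the sloping rack and build them into a square airing crib on the stand: first lay the two wide slats crosswise over the bearers, one flush with each end of the bearers and overhanging neither side, then lay the two narrow slats crosswise on those, one directly above each bearer, so that all four sides of the crib come out flush. Lay each slat down flat without dropping it, let go, and leave the other things on the bench where they are.

Things in the scene. Friction and masses are not known exactly. Their poses are not given: they have to be found in the camera images.
- rack: Fixed sloping display rack, 280 mm wide (y), grey board on blue legs. Its slope rises away from the robot at 30 deg about the rack's y axis; the slope's upper surface is 65 mm above the table over the origin. A lip 10 mm high runs along the low edge. Origin: table level, under the middle of the slope; x points horizontally up the slope, z up.
- stand: Fixed crib stand: plywood base 176 x 176 x 15 mm with two parallel wooden bearers on it, each 150 long (x) x 30 wide x 20 mm high, centre lines at y = +60 and -60 mm, so that the bearers' outer outline is a 150 mm square. Bearer tops are 35 mm above the table. Origin: table level, centre of the base; x along the bearers, z up.
- wide_a: Wide wooden slat 150 x 46 x 20 mm, about 0.1 kg, bare wood. All four slats start side by side on the rack's slope, long side running down the slope, low end against the lip, at least 26 mm apart, in any order. Origin: centre of the underside; x along the length (pointing up the slope at the start), y across the width, z out of the upper face (square to the slope at the start).
- wide_b: The other wide slat, same as wide_a.
- narrow_a: Narrow wooden slat 150 x 30 x 20 mm, about 0.06 kg, bare wood. All four slats start side by side on the rack's slope, long side running down the slope, low end against the lip, at least 26 mm apart, in any order. Origin: centre of the underside; x along the length (pointing up the slope at the start), y across the width, z out of the upper face (square to the slope at the start).
- narrow_b: The other narrow slat, same as narrow_a.
- wax_tin: Low round tin, 70 mm across, 42 mm high, standing in front of the rack. Bystander; origin at the centre of its underside.
- tape_measure: Tape measure case 66 x 36 x 60 mm, standing in front of the rack. Bystander; origin at the centre of its underside.
- offcut: Short wooden offcut 65 x 46 x 20 mm, lying on the table in front of the stand; not one of the slats. Bystander; origin at the centre of its underside.
- brush: Brush 170 mm long, lying on the table behind the stand. Bystander; origin at the centre of its underside.
Things that resemble listed ones, but are neither listed nor needed, are in the scene too. What is shaped like the narrow_b but green or pink is not meant. Leave any red look-alike of the wide_b alone.

How it is judged (in metres and radians):
On the way, in this order (a step that is already met when the one before it is completed fails the run):
1. both wide slats lie across the bearers, flush with their ends, released ((((x of wide_a in the frame of stand between 0.041 and 0.063 m and y of wide_a in the frame of stand between -0.011 and 0.011 m and z of wide_a in the frame of stand between 0.031 and 0.039 m and angle between the x axis of wide_a and the y axis of stand, either way round below 0.12 rad and angle between wide_a's own z axis and vertical below 0.08 rad) and (x of wide_b in the frame of stand between -0.063 and -0.041 m and y of wide_b in the frame of stand between -0.011 and 0.011 m and z of wide_b in the frame of stand between 0.031 and 0.039 m and angle between the x axis of wide_b and the y axis of stand, either way round below 0.12 rad and angle between wide_b's own z axis and vertical below 0.08 rad)) or ((x of wide_a in the frame of stand between -0.063 and -0.041 m and y of wide_a in the frame of stand between -0.011 and 0.011 m and z of wide_a in the frame of stand between 0.031 and 0.039 m and angle between the x axis of wide_a and the y axis of stand, either way round below 0.12 rad and angle between wide_a's own z axis and vertical below 0.08 rad) and (x of wide_b in the frame of stand between 0.041 and 0.063 m and y of wide_b in the frame of stand between -0.011 and 0.011 m and z of wide_b in the frame of stand between 0.031 and 0.039 m and angle between the x axis of wide_b and the y axis of stand, either way round below 0.12 rad and angle between wide_b's own z axis and vertical below 0.08 rad))) and linear speed of each of wide_a, wide_b below 0.02 m/s and contact force between the fingers and wide_a below 0.1 N and contact force between the fingers and wide_b below 0.1 N), for 0.2 s.
2. both narrow slats lie across the wide ones, above the bearers, released (all of step 1 and (((x of narrow_a in the frame of stand between -0.011 and 0.011 m and y of narrow_a in the frame of stand between 0.049 and 0.071 m and z of narrow_a in the frame of stand between 0.051 and 0.059 m and angle between the x axis of narrow_a and the x axis of stand, either way round below 0.12 rad and angle between narrow_a's own z axis and vertical below 0.08 rad) and (x of narrow_b in the frame of stand between -0.011 and 0.011 m and y of narrow_b in the frame of stand between -0.071 and -0.049 m and z of narrow_b in the frame of stand between 0.051 and 0.059 m and angle between the x axis of narrow_b and the x axis of stand, either way round below 0.12 rad and angle between narrow_b's own z axis and vertical below 0.08 rad)) or ((x of narrow_a in the frame of stand between -0.011 and 0.011 m and y of narrow_a in the frame of stand between -0.071 and -0.049 m and z of narrow_a in the frame of stand between 0.051 and 0.059 m and angle between the x axis of narrow_a and the x axis of stand, either way round below 0.12 rad and angle between narrow_a's own z axis and vertical below 0.08 rad) and (x of narrow_b in the frame of stand between -0.011 and 0.011 m and y of narrow_b in the frame of stand between 0.049 and 0.071 m and z of narrow_b in the frame of stand between 0.051 and 0.059 m and angle between the x axis of narrow_b and the x axis of stand, either way round below 0.12 rad and angle between narrow_b's own z axis and vertical below 0.08 rad))) and linear speed of each of narrow_a, narrow_b below 0.02 m/s and contact force between the fingers and narrow_a below 0.1 N and contact force between the fingers and narrow_b below 0.1 N), for 0.2 s.
At the end, for the whole second after the job is handed in: Wide slats flat across the bearers, centres 52 mm either side of the stand's centre; narrow slats flat on them along the bearers, centres 60 mm either side; each within 11 mm in x and y, 4 mm in height, 0.12 rad; either of a pair in either place; all released and at rest (all of step 2); the robot touches nothing.
It fails at once if a slat is dropped onto the stand (let go and falling faster than 0.7 m/s, as after a fall of some 25 mm) ((horizontal distance between wide_a and stand below 0.15 m and contact force between the fingers and wide_a below 0.05 N and linear speed of wide_a above 0.7 m/s) or (horizontal distance between wide_b and stand below 0.15 m and contact force between the fingers and wide_b below 0.05 N and linear speed of wide_b above 0.7 m/s) or (horizontal distance between narrow_a and stand below 0.15 m and contact force between the fingers and narrow_a below 0.05 N and linear speed of narrow_a above 0.7 m/s) or (horizontal distance between narrow_b and stand below 0.15 m and contact force between the fingers and narrow_b below 0.05 N and linear speed of narrow_b above 0.7 m/s)).
It fails at once if a bystander is moved by more than 30 mm (distance of any of wax_tin, tape_measure, offcut, brush from where it was at the start of the episode above 0.03 m).
It also fails if it takes over 72 s, if anything falls off the work surface, if the arm or the gripper's body presses on something with over 40 N, if the wrist force passes 120 N, or if a joint passes its speed limit or range.

## Working session

There is one attempt and no reset: what is moved stays moved. The work goes in short steps, Python scripts to look and compute and a shell command to move; the robot and the scene stay as the last step left them, time stands still between calls to the robot, and variables do not carry over. Pictures are saved under pics/ and viewed, at most 10 in all, crops included, and the job is handed in when it is done.

```bash
mkdir -p pics; python3 - <<'E'
from workcell import ctrl
import cv2,numpy as np
for n in("scene","top"):
    cv2.imwrite(f"pics/{n}0.png",ctrl.get_image(n)[:,:,::-1])
    p=ctrl.camera_params(n);print(n,p)
print(ctrl.get_obs())
E
```

```text
scene {'vfov': 42.043477167804056, 'cx': 284.68311323625176, 'cy': 207.56133464054977, 'R': array([[-0.05018723,  0.99857715, -0.01802544],
       [ 0.70950003,  0.0229446 , -0.70433178],
       [-0.70291603, -0.04813751, -0.70964204]]), 't': array([ -42.20561612, -285.27956819, 1663.94161837])}
top {'vfov': 57.30605362993299, 'cx': 283.14625390424675, 'cy': 215.36015423087238, 'R': array([[ 0.01426443, -0.99960203,  0.02433737],
       [-0.99305363, -0.01700565, -0.11642719],
       [ 0.11679473, -0.02250754, -0.992901  ]]), 't': array([  59.67464707,  477.70130986, 1117.43292525])}
{'t': 0.1, 'qpos': array([ 1.21599131e+00,  4.23760133e-01,  1.63058105e+00, -6.99410329e-06,
        1.08857964e+00, -1.90367119e-02]), 'qvel': array([-1.63959845e-04,  7.74890750e-05, -2.77249657e-03,  9.03914618e-04,
        3.20752490e-04,  1.05589361e-03]), 'joint_torque': array([-3.11891354e-04, -5.45609164e+01, -2.74325019e+01,  6.45169965e-02,
        1.87739090e-02, -1.12275049e-05]), 'ee_pos': array([205.76647761, 589.64824234, 221.99487954]), 'orientation': array([-5.24904155e-01, -3.09718635e+00,  2.05158619e-03]), 'ft_force': array([ 0.22783646, -0.42424047,  0.36493946]), 'moment': array([-0.06956728, -0.01530989, -0.04837827]), 'grasp_force': 0.0, 'width': 88.03506177352394}
```

View pics/scene0.png

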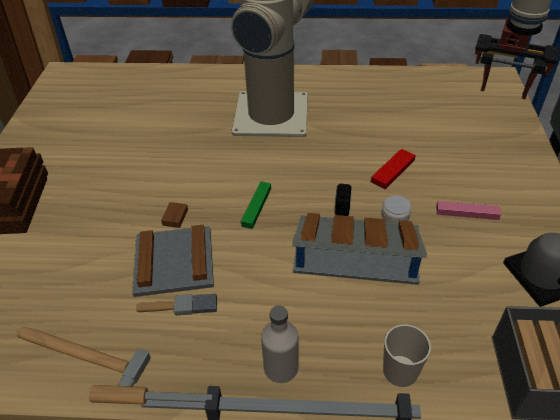

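View pics/top0.png

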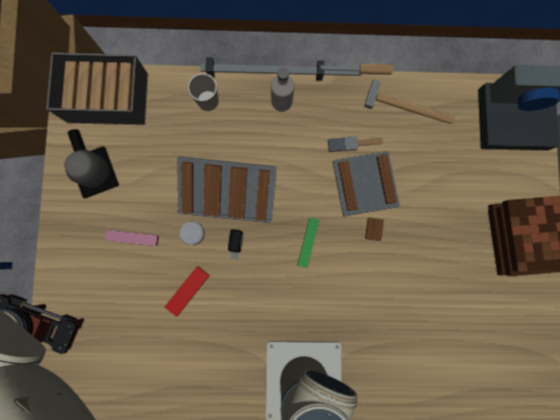

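The top view shows four brown slats on the rack: narrow (187,188), wide (212,190), wide (238,192) and narrow (263,195). The stand is at (366,184). These could be mistaken for the slats:
- green strip (308,243)
- pink strip (131,238)
- red bar (187,291)
- box of slats (98,85)
- bearers (348,186) and (387,178)
- offcut (374,229)
- brown pile (530,235)

I choose the four on the rack and will check that with one close crop.

```bash
cat > h.py <<'E'
import cv2,numpy as np
from workcell import ctrl
P={n:ctrl.camera_params(n) for n in("scene","top")}
def ray(n,uv):
    p=P[n];f=210/np.tan(np.radians(p["vfov"]/2));R=np.array(p["R"])
    d=R.T@np.array([(uv[0]-p["cx"])/f,(uv[1]-p["cy"])/f,1]);return -R.T@np.array(p["t"]),d/np.linalg.norm(d)
def onplane(n,uv,p0,nrm):
    c,d=ray(n,uv);return c+d*(np.dot(np.subtract(p0,c),nrm)/np.dot(d,nrm))
def proj(n,X):
    p=P[n];f=210/np.tan(np.radians(p["vfov"]/2));c=np.array(p["R"])@X+p["t"];return c[:2]/c[2]*f+[p["cx"],p["cy"]]
def brown(im):
    h=cv2.cvtColor(im,cv2.COLOR_BGR2HSV);return ((h[...,0]<13)&(h[...,1]>110)&(h[...,2]>40)).astype(np.uint8)*255
def gray(im):
    h=cv2.cvtColor(im,cv2.COLOR_BGR2HSV);return ((h[...,1]<60)&(h[...,2]>50)).astype(np.uint8)*255
E
python3 - <<'E'
from h import *
a=cv2.imread("pics/top0.png");s=cv2.imread("pics/scene0.png")
r=lambda i,k:cv2.resize(i,None,fx=k,fy=k,interpolation=cv2.INTER_CUBIC)
c=np.zeros((600,800,3),np.uint8)
t=r(a[140:240,165:285],3.3);c[:t.shape[0],:t.shape[1]]=t
t=r(a[140:240,320:410],3.3);c[:t.shape[0],450:450+t.shape[1]]=t
t=r(s[205:285,285:430],2.7);c[350:350+t.shape[0],:t.shape[1]]=t
t=r(s[215:300,120:225],2.7);c[350:350+t.shape[0],450:450+t.shape[1]]=t
cv2.imwrite("pics/crop.png",c)
for n,im in(("top",a),("scene",s)):
  for nm,m in(("brown",brown(im)),("gray",gray(im))):
    if nm=="gray": m=cv2.morphologyEx(m|brown(im),cv2.MORPH_OPEN,np.ones((3,3)))
    cs,_=cv2.findContours(m,cv2.RETR_EXTERNAL,cv2.CHAIN_APPROX_NONE)
    for k in cs:
      A=cv2.contourArea(k);x,y,w,h=cv2.boundingRect(k)
      if 150<A<20000 and 120<x<430 and 130<y<300:print(n,nm,A,cv2.boxPoints(cv2.minAreaRect(k)).round(1).tolist())
E
```

```text
top brown 852.5 [[162.8000030517578, 306.79998779296875], [196.5, 264.6000061035156], [209.60000610351562, 275.0], [175.8000030517578, 317.20001220703125]]
top gray 848.5 [[162.8000030517578, 306.79998779296875], [196.5, 264.6000061035156], [209.60000610351562, 275.0], [175.8000030517578, 317.20001220703125]]
top gray 452.0 [[179.0, 221.0], [204.0, 221.0], [204.0, 244.0], [179.0, 244.0]]
top gray 2492.5 [[171.39999389648438, 212.60000610351562], [177.10000610351562, 155.8000030517578], [276.70001220703125, 165.8000030517578], [271.0, 222.60000610351562]]
top gray 1953.0 [[331.79998779296875, 160.0], [388.5, 149.0], [399.6000061035156, 205.89999389648438], [342.8999938964844, 216.89999389648438]]
top gray 348.0 [[328.0, 136.0], [357.0, 136.0], [357.0, 150.0], [328.0, 150.0]]
scene brown 815.5 [[368.0, 179.0], [403.5, 143.5], [417.0, 157.0], [381.5, 192.5]]
scene gray 647.0 [[173.39999389648438, 295.1000061035156], [215.60000610351562, 293.6000061035156], [216.3000030517578, 312.8999938964844], [174.10000610351562, 314.3999938964844]]
scene gray 2801.0 [[126.19999694824219, 235.10000610351562], [209.1999969482422, 225.3000030517578], [216.1999969482422, 284.29998779296875], [133.10000610351562, 294.0]]
scene gray 5156.5 [[290.1000061035156, 270.70001220703125], [298.20001220703125, 185.60000610351562], [430.6000061035156, 198.3000030517578], [422.5, 283.3999938964844]]
scene gray 651.0 [[368.0, 179.0], [403.5, 143.5], [417.0, 157.0], [381.5, 192.5]]
```

View pics/crop.png

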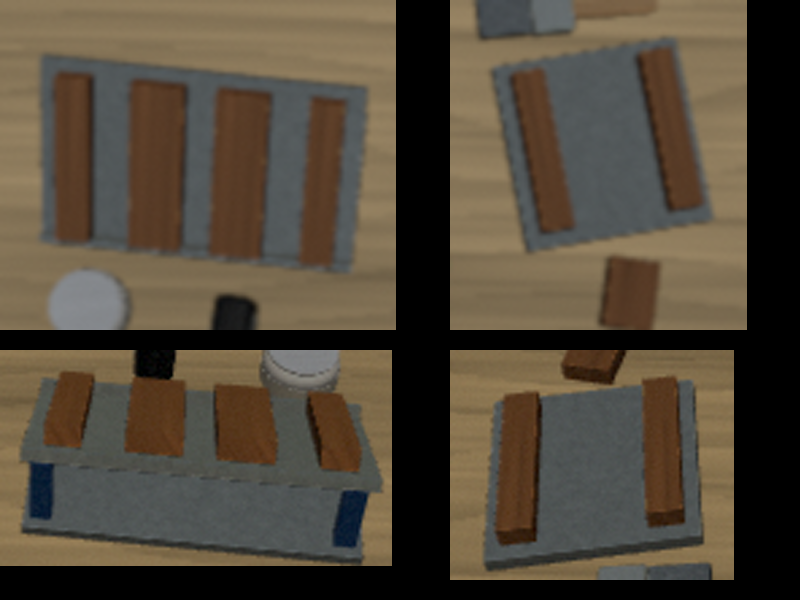

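The close crop confirms the choice. On the rack, left to right from above, are narrow, wide, wide and narrow, all brown. The stand's base and its two bearers are also clear. Next I tune the masks and compute poses.

```bash
python3 - <<'E'
from h import *
a=cv2.imread("pics/top0.png");H=cv2.cvtColor(a,cv2.COLOR_BGR2HSV)
for u,v in[(187,188),(212,190),(238,192),(263,195),(348,186),(387,178),(225,190),(366,184),(300,190),(160,190)]:
  print(H[v-2:v+3,u-2:u+3].reshape(-1,3).mean(0).round(),end=' ')
print()
def comps(x0,y0,x1,y1):
    m=np.zeros(H.shape[:2],np.uint8);r=H[y0:y1,x0:x1]
    br=((r[...,0]<14)&(r[...,1]>105)&(r[...,2]<140))
    m[y0:y1,x0:x1]=br*255;n,l,st,ce=cv2.connectedComponentsWithStats(m)
    out=[]
    for i in range(1,n):
        if st[i,4]>100:
            k=cv2.findContours((l==i).astype(np.uint8),0,1)[0][0]
            out.append((st[i,4],ce[i].round(1).tolist(),cv2.boxPoints(cv2.minAreaRect(k)).round(1).tolist()))
    return out
for o in comps(176,155,278,224)+comps(330,148,402,216):print(o)
E
```

```text
[ 13. 144.  89.] [ 13. 144.  87.] [ 13. 144.  87.] [ 13. 144.  88.] [ 13. 143.  88.] [ 13. 143.  88.] [97. 22. 91.] [97. 21. 90.] [ 19.  88. 142.] [ 19.  89. 143.] 
(np.int32(524), [186.7, 186.5], [[182.0, 162.0], [192.0, 162.0], [192.0, 212.0], [182.0, 212.0]])
(np.int32(773), [212.0, 189.5], [[203.6999969482422, 214.6999969482422], [205.0, 163.89999389648438], [220.5, 164.3000030517578], [219.1999969482422, 215.10000610351562]])
(np.int32(754), [237.1, 192.0], [[227.8000030517578, 216.5], [230.89999389648438, 166.6999969482422], [246.1999969482422, 167.60000610351562], [243.1999969482422, 217.39999389648438]])
(np.int32(452), [262.1, 194.4], [[255.8000030517578, 218.89999389648438], [259.29998779296875, 169.60000610351562], [268.70001220703125, 170.3000030517578], [265.20001220703125, 219.60000610351562]])
(np.int32(464), [386.2, 178.7], [[376.5, 156.10000610351562], [386.0, 154.1999969482422], [395.70001220703125, 201.1999969482422], [386.20001220703125, 203.1999969482422]])
(np.int32(448), [347.5, 185.3], [[338.1000061035156, 162.39999389648438], [347.1000061035156, 160.60000610351562], [356.6000061035156, 208.10000610351562], [347.6000061035156, 209.89999389648438]])
```

```bash
cat > m.py <<'E'
from h import *
def masks(im,x0,y0,x1,y1,val=140):
    H=cv2.cvtColor(im,cv2.COLOR_BGR2HSV)[y0:y1,x0:x1]
    br=((H[...,0]<15)&(H[...,1]>115)&(H[...,2]<val)).astype(np.uint8)*255
    g=((H[...,1]<70)).astype(np.uint8)*255
    return br,g
def blobs(m,off,mn=100):
    o=[]
    for k in cv2.findContours(m,cv2.RETR_EXTERNAL,cv2.CHAIN_APPROX_NONE)[0]:
        if cv2.contourArea(k)>mn:
            M=cv2.moments(m*0+cv2.drawContours(m*0,[k],-1,1,-1),True);c=np.array([M['m10'],M['m01']])/M['m00']+off
            l=cv2.fitLine(k,cv2.DIST_L2,0,.01,.01).ravel()[:2]; o.append((c,l if l[1]>0 else -l,M['m00'],k.reshape(-1,2)+off))
    return sorted(o,key=lambda b:b[0][0])
E
cat > est.py <<'E'
from m import *
a=cv2.imread("pics/top0.png")
br,g=masks(a,330,148,402,218);off=np.array([330,148])
Z=np.array([0,0,1.])
B=[b for b in blobs(br,off,250)];cs=[];ds=[]
for c,l,A,k in B:
    p=onplane("top",c,[0,0,25],Z);q=onplane("top",c-l*10,[0,0,25],Z);d=q-p;ds.append(np.arctan2(d[1],d[0]));cs.append(p);print("bearer",p.round(1),ds[-1],A)
s=cs[0]-cs[1];print("perp yaw",np.arctan2(s[1],s[0])-np.pi/2,"gap",np.linalg.norm(s),"mid",(cs[0]+cs[1])/2)
k=max(cv2.findContours(br|g,0,1)[0],key=cv2.contourArea);r=cv2.minAreaRect(k);print("base",onplane("top",np.array(r[0])+off,[0,0,9],Z),r)
br,g=masks(a,174,150,282,226);off=np.array([174,150])
k=max(cv2.findContours(br|g,0,1)[0],key=cv2.contourArea)
q=cv2.approxPolyDP(cv2.convexHull(k),4,True).reshape(-1,2)+off;print(q.tolist())
q=np.array([[177.2,156.2],[276.6,166],[271.3,222.3],[177.3,213.6]]) # UL UR LR LL
o=np.array([560,200,65.]);yaw=0
for i in range(20):
    n=np.array([-np.cos(yaw)/2,-np.sin(yaw)/2,np.cos(np.pi/6)])
    X=np.array([onplane("top",u,o,n) for u in q]);e=X[1]-X[0]
    yaw=np.arctan2(e[1],e[0])+np.pi/2;c=X.mean(0);o=np.array([c[0],c[1],65])
print("rack",o,yaw,"corners",X.round(1).tolist(),np.linalg.norm(X[1]-X[0]),np.linalg.norm(X[2]-X[3]),np.linalg.norm(X[0]-X[3]),np.linalg.norm(X[1]-X[2]))
for x in X:print("scene",proj("scene",x).round(1))
up=np.array([np.cos(yaw)*np.cos(np.pi/6),np.sin(yaw)*np.cos(np.pi/6),.5]);ly=np.array([-np.sin(yaw),np.cos(yaw),0])
for c,l,A,k in blobs(br,off,250):
    p=onplane("top",c,o+10*n,n);w=onplane("top",c-l*20,o+10*n,n)-p
    print("slat",p.round(1),"u",((p-o)@up).round(1),"v",((p-o)@ly).round(1),"dyaw",np.arctan2(w@ly,w@up).round(3),A)
E
python3 est.py
```

```text
bearer [ 571.5 -125.9   25. ] 0.18689488139027025 435.0
bearer [ 594.5 -244.1   25. ] 0.19377823984520548 458.0
perp yaw 0.19201654403112522 gap 120.36768379041547 mid [ 582.96575512 -184.9761873    25.        ]
base [ 582.91717439 -185.9286369     9.        ] ((35.840003967285156, 35.119998931884766), (58.13777160644531, 58.49554443359375), 79.69515228271484)
[[177, 157], [276, 166], [271, 222], [177, 213]]
rack [542.00715855 235.32364973  65.        ] -0.08015582712842795 corners [[628.6, 367.7, 108.7], [606.2, 89.4, 108.7], [455.9, 102.1, 21.6], [477.3, 382.1, 21.0]] 279.2066640916415 280.8674478672026 175.46230699712535 174.19629180833203
scene [426.  252.4]
scene [291.6 240.8]
scene [299.7 218. ]
scene [417.6 227.5]
slat [549.  345.4  75.5] u 3.7 v 110.3 dyaw -0.003 495.0
slat [542.6 272.9  75.2] u 3.0 v 37.5 dyaw 0.004 758.0
slat [536.4 201.2  74.9] u 2.5 v -34.5 dyaw -0.003 738.0
slat [530.4 129.5  74.8] u 2.2 v -106.4 dyaw -0.001 439.0
```

```bash
cat > plan.py <<'E'
# plan.py rack i h | stand dx dy yawdeg z   -> remaining move in tool axes
import sys,numpy as np
from scipy.spatial.transform import Rotation as Ro
from workcell import ctrl
yr=-.080;ys=.191;S=np.array([583,-185.3,0])
n=np.array([-np.cos(yr)/2,-np.sin(yr)/2,.8660]);ly=np.array([-np.sin(yr),np.cos(yr),0])
C=np.array([[549,345.4,75.5],[542.6,272.9,75.2],[536.4,201.2,74.9],[530.4,129.5,74.8]])
a=sys.argv
f=[float(v) for v in a[2:]]
if a[1]=="rack":
    y=ly;z=-n;p=C[int(f[0])]+n*(f[1]-10)
else:
    c,s=np.cos(ys),np.sin(ys);p=S+np.array([c*f[0]-s*f[1],s*f[0]+c*f[1],f[3]])
    t=ys+np.radians(f[2]);x=np.array([np.cos(t),np.sin(t),0]);z=np.array([0,0,-1.]);y=np.cross(z,x)
R=np.c_[np.cross(y,z),y,z]
o=ctrl.get_obs();Q=Ro.from_rotvec(o["orientation"])
print("tcp",o["ee_pos"].round(1),"target",p.round(1),"q",o["qpos"].round(2),"t",round(o["t"],2))
print("shift tool now",Q.inv().apply(p-o["ee_pos"]).round(1),"| turn",(Q.inv()*Ro.from_matrix(R)).as_rotvec().round(3),"| world up in tool now",Q.inv().apply([0,0,1]).round(2))
print("shift in target axes",(R.T@(p-o["ee_pos"])).round(1))
E
python3 plan.py rack 1 90
```

```text
tcp [205.8 589.6 222. ] target [502.7 276.1 144.5] q [ 1.22  0.42  1.63 -0.    1.09 -0.02] t 0.1
shift tool now [-383.7 -198.1   77.8] | turn [-0.068 -0.521 -0.25 ] | world up in tool now [ 0. -0. -1.]
shift in target axes [-239.3 -288.8  227.7]
```

```bash
python3 -m pendant '{"grip":[0.32,0.32,0.32,0.32,0.32,0.32,0.32,0.32,0.32,0.32,0.32,0.32],"linear":[[-32,-16.5,6.5],[-32,-16.5,6.5],[-32,-16.5,6.5],[-32,-16.5,6.5],[-32,-16.5,6.5],[-32,-16.5,6.5],[-32,-16.5,6.5],[-32,-16.5,6.5],[-32,-16.5,6.5],[-32,-16.5,6.5],[-32,-16.5,6.5],[-32,-16.5,6.5]],"angular":[[0,0,0],[0,0,0],[0,0,0],[0,0,0],[0,0,0],[0,0,0],[0,0,0],[0,0,0],[0,0,0],[0,0,0],[0,0,0],[0,0,0]]}'; python3 -m pendant '{"grip":[0.32,0.32,0.32,0.32,0.32,0.32],"linear":[[0,0,0],[0,0,0],[0,0,0],[0,0,0],[0,0,0],[0,0,0]],"angular":[[-0.0136,-0.1042,-0.05],[-0.0136,-0.1042,-0.05],[-0.0136,-0.1042,-0.05],[-0.0136,-0.1042,-0.05],[-0.0136,-0.1042,-0.05],[0,0,0]]}'; python3 plan.py rack 1 3
```

```text
t: 1.1
ee_pos: [504.0, 275.0, 144.1]
orientation: [-0.525, -3.097, 0.0]
ft_force: [-0.9, -0.4, 0.1]
width: 58.0
grasp_force: 0.0
t: 1.6
ee_pos: [501.9, 272.9, 143.0]
orientation: [0.144, 2.667, -0.039]
ft_force: [-0.3, -0.2, -0.5]
width: 57.9
grasp_force: 0.0
tcp [501.9 272.9 143. ] target [546.1 272.6  69.1] q [ 0.65  0.37  2.06 -0.76  0.48 -0.18] t 1.6
shift tool now [-5.7  4.8 85.8] | turn [-0.017 -0.052 -0.024] | world up in tool now [-0.45 -0.   -0.89]
shift in target axes [-1.3  3.3 86. ]
```

```bash
python3 -m pendant '{"grip":[0.32,0.32,0.32],"linear":[[0,0,0],[0,0,0],[0,0,0]],"angular":[[-0.017,-0.052,-0.024],[0,0,0],[0,0,0]]}'; python3 plan.py rack 1 3
```

```text
t: 1.85
ee_pos: [504.2, 273.9, 144.2]
orientation: [0.113, 2.619, -0.025]
ft_force: [-0.1, -0.5, 0.2]
width: 57.8
grasp_force: 0.0
tcp [504.2 273.9 144.2] target [546.1 272.6  69.1] q [ 0.66  0.37  2.08 -0.9   0.44 -0.05] t 1.85
shift tool now [ 1.   2.  85.9] | turn [ 0.001 -0.003 -0.006] | world up in tool now [-0.5   0.   -0.87]
shift in target axes [ 1.3  2.1 85.9]
```

```bash
python3 -m pendant '{"grip":[0.32,0.32,0.32,0.32,0.32,0.32],"linear":[[1,2,15],[0,0,25],[0,0,25],[0,0,21],[0,0,0],[0,0,0]],"angular":[[0,0,-0.006],[0,0,0],[0,0,0],[0,0,0],[0,0,0],[0,0,0]]}'; python3 plan.py rack 1 3;python3 -m pendant '{"grip":[-1,-1,-1,-1,-1,-1],"linear":[[0,0,0],[0,0,0],[0,0,0],[0,0,0],[0,0,0],[0,0,0]],"angular":[[0,0,0],[0,0,0],[0,0,0],[0,0,0],[0,0,0],[0,0,0]]}';python3 plan.py rack 1 3
```

```text
t: 2.35
ee_pos: [547.9, 272.4, 68.9]
orientation: [0.107, 2.618, -0.027]
ft_force: [0.6, -0.4, -0.1]
width: 58.1
grasp_force: 0.0
tcp [547.9 272.4  68.9] target [546.1 272.6  69.1] q [ 0.6   0.56  2.03 -1.19  0.35  0.21] t 2.35
shift tool now [ 1.4  0.1 -1.1] | turn [-0.    -0.002 -0.001] | world up in tool now [-0.5   0.   -0.87]
shift in target axes [ 1.4  0.1 -1.1]
t: 2.85
ee_pos: [547.0, 272.9, 70.0]
orientation: [0.103, 2.616, -0.026]
ft_force: [3.4, -1.9, 0.2]
width: 45.9
grasp_force: 30.0
tcp [547.  272.9  70. ] target [546.1 272.6  69.1] q [ 0.6   0.55  2.04 -1.2   0.34  0.22] t 2.85
shift tool now [ 1.2 -0.3  0.3] | turn [0.002 0.001 0.001] | world up in tool now [-0.5   0.   -0.87]
shift in target axes [ 1.2 -0.3  0.3]
```

```bash
python3 -m pendant '{"grip":[-1,-1,-1,-1,-1,-1,-1,-1,-1,-1,-1],"linear":[[0,0,-20],[0,0,-30],[0,0,-30],[0,0,-20],[0,0,0],[0,0,0],[0,0,0],[0,0,0],[0,0,0],[0,0,0],[0,0,0]],"angular":[[0,0,0],[0,0,0],[0,0,0],[0,0,0],[0,0.105,0],[0,0.105,0],[0,0.105,0],[0,0.105,0],[0,0.105,0],[0,0,0],[0,0,0]]}'; python3 plan.py stand 52 0 90 110
```

```text
t: 3.77
ee_pos: [498.9, 272.1, 155.1]
orientation: [0.134, 3.038, -0.024]
ft_force: [0.5, -0.8, -1.9]
width: 46.0
grasp_force: 30.0
tcp [498.9 272.1 155.1] target [ 634.1 -175.4  110. ] q [ 0.51  0.4   1.86 -0.09  0.81 -0.91] t 3.77
shift tool now [-168.5 -433.3   67.3] | turn [0.056 0.094 1.29 ] | world up in tool now [-0.1  -0.01 -0.99]
shift in target axes [-465.1   47.7   45.1]
```

```bash
python3 -m pendant '{"grip":[-1,-1],"linear":[[0,0,0],[0,0,0]],"angular":[[0,0.1,0],[0,0,0]]}'; python3 plan.py stand 52 0 90 150
```

```text
t: 3.93
ee_pos: [498.4, 272.5, 155.0]
orientation: [-0.137, -3.136, 0.018]
ft_force: [2.0, 1.4, -1.2]
width: 45.6
grasp_force: 30.0
tcp [498.4 272.5 155. ] target [ 634.1 -175.4  150. ] q [ 0.48  0.43  1.8  -0.01  0.92 -0.99] t 3.93
shift tool now [-174.2 -434.3    9.7] | turn [-0.011  0.006  1.292] | world up in tool now [ 0.   -0.01 -1.  ]
shift in target axes [-465.6   48.1    5. ]
```

```bash
python3 -m pendant '{"grip":[-1,-1,-1,-1,-1,-1,-1,-1,-1,-1,-1,-1],"linear":[[-14.5,-36.2,0.5],[-14.5,-36.2,0.5],[-14.5,-36.2,0.5],[-14.5,-36.2,0.5],[-14.5,-36.2,0.5],[-14.5,-36.2,0.5],[-14.5,-36.2,0.5],[-14.5,-36.2,0.5],[-14.5,-36.2,0.5],[-14.5,-36.2,0.5],[-14.5,-36.2,0.5],[-14.5,-36.2,0.5]],"angular":[[0,0,0],[0,0,0],[0,0,0],[0,0,0],[0,0,0],[0,0,0],[0,0,0],[0,0,0],[0,0,0],[0,0,0],[0,0,0],[0,0,0]]}';python3 -m pendant '{"grip":[-1,-1,-1,-1,-1,-1,-1,-1,-1,-1,-1,-1],"linear":[[0,0,0],[0,0,0],[0,0,0],[0,0,0],[0,0,0],[0,0,0],[0,0,0],[0,0,0],[0,0,0],[0,0,0],[0,0,0],[0,0,0]],"angular":[[0,0,0.12],[0,0,0.12],[0,0,0.12],[0,0,0.12],[0,0,0.12],[0,0,0.12],[0,0,0.12],[0,0,0.12],[0,0,0.12],[0,0,0.12],[0,0,0.09],[0,0,0]]}'; python3 plan.py stand 52 0 90 80
```

```text
t: 4.93
ee_pos: [632.9, -176.5, 153.1]
orientation: [-0.137, -3.137, 0.023]
ft_force: [1.6, -0.1, -1.1]
width: 45.8
grasp_force: 30.0
t: 5.93
ee_pos: [632.7, -174.4, 153.1]
orientation: [1.995, 2.417, -0.019]
ft_force: [-0.7, 0.4, -1.3]
width: 45.4
grasp_force: 30.0
tcp [ 632.7 -174.4  153.1] target [ 634.1 -175.4   80. ] q [-0.28  0.55  1.6  -0.02  0.99 -0.46] t 5.93
shift tool now [-0.3  1.5 73.1] | turn [-0.005  0.014 -0.   ] | world up in tool now [-0.01 -0.   -1.  ]
shift in target axes [-1.2  1.1 73.1]
```

```bash
python3 -m pendant '{"grip":[-1,-1,-1,-1,-1,-1,-1],"linear":[[-1.5,1.5,15],[0,0,30],[0,0,30],[0,0,20],[0,0,10],[0,0,0],[0,0,0]],"angular":[[-0.005,0.014,0],[0,0,0],[0,0,0],[0,0,0],[0,0,0],[0,0,0],[0,0,0]]}'; python3 plan.py stand 52 0 90 39
```

```text
t: 6.52
ee_pos: [635.1, -176.1, 48.3]
orientation: [-1.992, -2.425, -0.004]
ft_force: [0.2, -0.3, -0.8]
width: 46.0
grasp_force: 30.0
tcp [ 635.1 -176.1   48.3] target [ 634.1 -175.4   39. ] q [-0.29  0.69  1.63  0.    0.82 -0.49] t 6.52
shift tool now [ 0.8 -0.9  9.3] | turn [-0.    -0.004  0.004] | world up in tool now [ 0. -0. -1.]
shift in target axes [ 0.8 -0.9  9.3]
```

```bash
python3 -m pendant '{"grip":[-1,-1,-1,-1],"linear":[[-0.5,-1,4],[0,0,3],[0,0,1.5],[0,0,0]],"angular":[[0,0,0],[0,0,0],[0,0,0],[0,0,0]]}'; python3 plan.py stand 52 0 90 39
```

```text
t: 6.85
ee_pos: [634.7, -177.0, 40.8]
orientation: [-1.994, -2.425, -0.005]
ft_force: [-0.1, -0.6, -1.1]
width: 45.9
grasp_force: 30.0
tcp [ 634.7 -177.    40.8] target [ 634.1 -175.4   39. ] q [-0.29  0.7   1.64  0.    0.81 -0.49] t 6.85
shift tool now [ 1.6 -0.3  1.8] | turn [ 0.001 -0.004  0.003] | world up in tool now [ 0.  0. -1.]
shift in target axes [ 1.7 -0.3  1.8]
```

Still free at 40.8. I'll lower it in small steps to contact.

```bash
python3 -m pendant '{"grip":[-1,-1,-1],"linear":[[0,0,1],[0,0,1],[0,0,0]],"angular":[[0,0,0],[0,0,0],[0,0,0]]}'
```

```text
t: 7.1
ee_pos: [634.8, -177.0, 38.7]
orientation: [-1.995, -2.424, -0.005]
ft_force: [-0.1, -0.3, 0.5]
width: 45.7
grasp_force: 30.0
```

```bash
python3 -m pendant '{"grip":[-1,-1,-1],"linear":[[0,0,1],[0,0,1],[0,0,0]],"angular":[[0,0,0],[0,0,0],[0,0,0]]}'
```

```text
t: 7.35
ee_pos: [634.9, -177.0, 38.6]
orientation: [-1.994, -2.424, -0.005]
ft_force: [-5.6, 1.1, 15.7]
width: 45.8
grasp_force: 30.0
```

```bash
python3 -m pendant '{"grip":[-1,0.3,0.3,0.3,0.3,0.3,0.3,0.3,0.3,0.3,0.3],"linear":[[0,0,-1.5],[0,0,0],[0,0,0],[0,0,0],[0,0,-10],[0,0,-30],[0,0,-30],[0,0,-30],[0,0,-15],[0,0,0],[0,0,0]],"angular":[[0,0,0],[0,0,0],[0,0,0],[0,0,0],[0,0,0],[0,0,0],[0,0,0],[0,0,0],[0,0,0],[0,0,0],[0,0,0]]}'; python3 plan.py rack 2 90
```

```text
t: 8.27
ee_pos: [635.0, -177.4, 154.0]
orientation: [-1.995, -2.425, -0.006]
ft_force: [-1.0, 0.7, 0.3]
width: 56.9
grasp_force: 0.0
tcp [ 635.  -177.4  154. ] target [496.5 204.4 144.2] q [-0.29  0.55  1.6   0.    1.   -0.49] t 8.27
shift tool now [401.3 -62.3  10.8] | turn [-0.335 -0.449 -1.266] | world up in tool now [ 0.  0. -1.]
shift in target axes [150.9 369.6 -75.8]
```

```bash
python3 -m pendant '{"grip":[0.32,0.32,0.32,0.32,0.32,0.32,0.32,0.32,0.32,0.32,0.32,0.32],"linear":[[33.4,-5.2,0.9],[33.4,-5.2,0.9],[33.4,-5.2,0.9],[33.4,-5.2,0.9],[33.4,-5.2,0.9],[33.4,-5.2,0.9],[33.4,-5.2,0.9],[33.4,-5.2,0.9],[33.4,-5.2,0.9],[33.4,-5.2,0.9],[33.4,-5.2,0.9],[33.4,-5.2,0.9]],"angular":[[0,0,0],[0,0,0],[0,0,0],[0,0,0],[0,0,0],[0,0,0],[0,0,0],[0,0,0],[0,0,0],[0,0,0],[0,0,0],[0,0,0]]}';python3 -m pendant '{"grip":[0.32,0.32,0.32,0.32,0.32,0.32,0.32,0.32,0.32,0.32,0.32,0.32],"linear":[[0,0,0],[0,0,0],[0,0,0],[0,0,0],[0,0,0],[0,0,0],[0,0,0],[0,0,0],[0,0,0],[0,0,0],[0,0,0],[0,0,0]],"angular":[[-0.028,-0.0374,-0.1055],[-0.028,-0.0374,-0.1055],[-0.028,-0.0374,-0.1055],[-0.028,-0.0374,-0.1055],[-0.028,-0.0374,-0.1055],[-0.028,-0.0374,-0.1055],[-0.028,-0.0374,-0.1055],[-0.028,-0.0374,-0.1055],[-0.028,-0.0374,-0.1055],[-0.028,-0.0374,-0.1055],[-0.028,-0.0374,-0.1055],[-0.028,-0.0374,-0.1055]]}'; python3 plan.py rack 2 3
python3 - <<'E'
from m import *
a=ctrl.get_image("top")[:,:,::-1].copy();cv2.imwrite("pics/top1.png",a)
cv2.imwrite("pics/c1.png",cv2.resize(a[130:260,160:420],None,fx=3,fy=3,interpolation=cv2.INTER_CUBIC))
E
```

```text
t: 9.27
ee_pos: [494.1, 205.0, 142.0]
orientation: [-1.993, -2.423, -0.0]
ft_force: [0.4, -0.4, 0.6]
width: 58.1
grasp_force: 0.0
t: 10.27
ee_pos: [494.5, 204.0, 142.0]
orientation: [0.096, 2.62, -0.028]
ft_force: [1.6, 0.1, 0.9]
width: 58.3
grasp_force: 0.0
tcp [494.5 204.  142. ] target [539.9 200.9  68.8] q [ 0.53  0.32  2.18 -0.99  0.35 -0.07] t 10.27
shift tool now [-3.1  0.4 86. ] | turn [ 0.001 -0.003  0.006] | world up in tool now [-0.5  -0.   -0.87]
shift in target axes [-2.8  0.6 86.1]
```

View pics/c1.png

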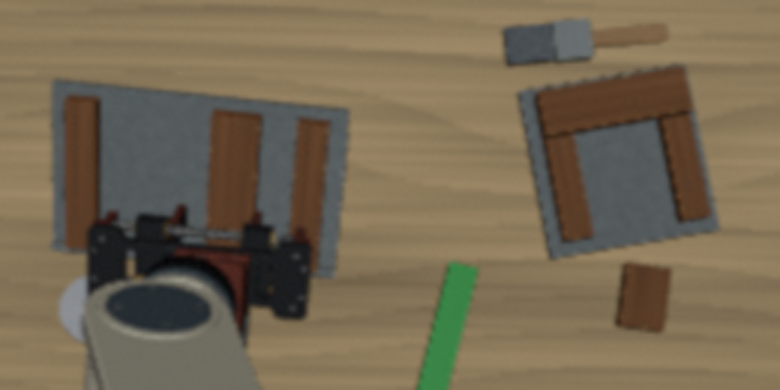

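The first wide slat lies across the far bearer ends at about (614,100) in the crop, flush, and the gripper is over the second wide slat at (235,175). Down I go.

```bash
python3 -m pendant '{"grip":[0.32,0.32,0.32,0.32,0.32,0.32,0.32],"linear":[[-3,0.5,10],[0,0,25],[0,0,25],[0,0,20],[0,0,5],[0,0,0],[0,0,0]],"angular":[[0,0,0.006],[0,0,0],[0,0,0],[0,0,0],[0,0,0],[0,0,0],[0,0,0]]}'; python3 plan.py rack 2 3;python3 -m pendant '{"grip":[-1,-1,-1,-1,-1,-1],"linear":[[0,0,0],[0,0,0],[0,0,0],[0,0,0],[0,0,0],[0,0,0]],"angular":[[0,0,0],[0,0,0],[0,0,0],[0,0,0],[0,0,0],[0,0,0]]}';python3 plan.py rack 2 3
```

```text
t: 10.9
ee_pos: [542.2, 202.1, 75.2]
orientation: [0.115, 2.626, -0.029]
ft_force: [0.0, -0.2, -0.3]
width: 58.3
grasp_force: 0.0
tcp [542.2 202.1  75.2] target [539.9 200.9  68.8] q [ 0.48  0.51  2.12 -1.31  0.27  0.23] t 10.9
shift tool now [ 5.  -1.4  4.5] | turn [-0.003 -0.01  -0.006] | world up in tool now [-0.49  0.   -0.87]
shift in target axes [ 5.1 -1.4  4.4]
t: 11.4
ee_pos: [542.5, 202.5, 76.5]
orientation: [0.114, 2.624, -0.028]
ft_force: [-3.3, -0.9, 6.9]
width: 46.0
grasp_force: 29.7
tcp [542.5 202.5  76.5] target [539.9 200.9  68.8] q [ 0.48  0.5   2.12 -1.31  0.27  0.23] t 11.4
shift tool now [ 5.9 -1.8  5.4] | turn [-0.002 -0.008 -0.007] | world up in tool now [-0.49  0.   -0.87]
shift in target axes [ 6.  -1.8  5.4]
```

Joint 4 reached its limit, so the grip is slightly high and 6 mm up the slope. It is firm (46 mm wide, 30 N), so I'll lift and allow for the offset.

```bash
python3 -m pendant '{"grip":[-1,-1,-1,-1,-1,-1,-1,-1,-1,-1,-1,-1],"linear":[[0,0,-10],[0,0,-30],[0,0,-30],[0,0,-20],[0,0,0],[0,0,0],[0,0,0],[0,0,0],[0,0,0],[0,0,0],[0,0,0],[0,0,0]],"angular":[[0,0,0],[0,0,0],[0,0,0],[0,0,0],[0,0.105,0],[0,0.105,0],[0,0.105,0],[0,0.105,0],[0,0.1,0],[0,0,0],[0,0,0],[0,0,0]]}'; python3 plan.py stand -52 0 90 155
```

```text
t: 12.4
ee_pos: [499.3, 199.9, 152.7]
orientation: [0.148, 3.016, -0.034]
ft_force: [-0.5, -0.8, -1.5]
width: 46.0
grasp_force: 29.7
tcp [499.3 199.9 152.7] target [ 531.9 -195.2  155. ] q [ 0.4   0.36  1.94 -0.11  0.75 -1.  ] t 12.4
shift tool now [ -70.4 -389.9   12.9] | turn [0.064 0.116 1.28 ] | world up in tool now [-0.12 -0.02 -0.99]
shift in target axes [-394.1  -42.9   -2.3]
```

```bash
python3 -m pendant '{"grip":[-1,-1],"linear":[[0,0,0],[0,0,0]],"angular":[[0,0.12,0],[0,0,0]]}'; python3 plan.py stand -52 0 90 155
```

```text
t: 12.57
ee_pos: [501.0, 200.7, 153.4]
orientation: [-0.154, -3.137, 0.024]
ft_force: [1.3, 0.1, -1.0]
width: 45.7
grasp_force: 29.7
tcp [501.  200.7 153.4] target [ 531.9 -195.2  155. ] q [ 0.37  0.4   1.87 -0.02  0.89 -1.09] t 12.57
shift tool now [ -69.7 -390.9    4.4] | turn [-0.013  0.01   1.282] | world up in tool now [ 0.   -0.02 -1.  ]
shift in target axes [-394.6  -44.7   -1.6]
```

```bash
python3 -m pendant '{"grip":[-1,-1,-1,-1,-1,-1,-1,-1,-1,-1,-1,-1],"linear":[[-5.8,-32.6,0.3],[-5.8,-32.6,0.3],[-5.8,-32.6,0.3],[-5.8,-32.6,0.3],[-5.8,-32.6,0.3],[-5.8,-32.6,0.3],[-5.8,-32.6,0.3],[-5.8,-32.6,0.3],[-5.8,-32.6,0.3],[-5.8,-32.6,0.3],[-5.8,-32.6,0.3],[-5.8,-32.6,0.3]],"angular":[[0,0,0],[0,0,0],[0,0,0],[0,0,0],[0,0,0],[0,0,0],[0,0,0],[0,0,0],[0,0,0],[0,0,0],[0,0,0],[0,0,0]]}';python3 -m pendant '{"grip":[-1,-1,-1,-1,-1,-1,-1,-1,-1,-1,-1,-1],"linear":[[0,0,0],[0,0,0],[0,0,0],[0,0,0],[0,0,0],[0,0,0],[0,0,0],[0,0,0],[0,0,0],[0,0,0],[0,0,0],[0,0,0]],"angular":[[-0.001,0.001,0.12],[-0.001,0.001,0.12],[-0.001,0.001,0.12],[-0.001,0.001,0.12],[-0.001,0.001,0.12],[-0.001,0.001,0.12],[-0.001,0.001,0.12],[-0.001,0.001,0.12],[-0.001,0.001,0.12],[-0.001,0.001,0.12],[-0.001,0.001,0.082],[0,0,0]]}'; python3 plan.py stand -52 -6 90 80
```

```text
t: 13.57
ee_pos: [530.3, -196.9, 155.4]
orientation: [0.155, 3.135, -0.03]
ft_force: [0.5, 0.5, -1.3]
width: 45.9
grasp_force: 29.7
t: 14.57
ee_pos: [530.3, -195.1, 155.3]
orientation: [2.002, 2.418, -0.005]
ft_force: [-0.3, -0.1, -1.5]
width: 46.1
grasp_force: 29.7
tcp [ 530.3 -195.1  155.3] target [ 533.1 -201.1   80. ] q [-0.37  0.42  1.81 -0.    0.9  -0.56] t 14.57
shift tool now [-6.   1.6 75.3] | turn [-0.     0.004 -0.003] | world up in tool now [-0. -0. -1.]
shift in target axes [-6.3  1.6 75.3]
```

```bash
python3 -m pendant '{"grip":[-1,-1,-1,-1,-1,-1,-1],"linear":[[-6.3,1.6,15],[0,0,30],[0,0,30],[0,0,20],[0,0,9],[0,0,0],[0,0,0]],"angular":[[0,0.004,-0.003],[0,0,0],[0,0,0],[0,0,0],[0,0,0],[0,0,0],[0,0,0]]}'; python3 plan.py stand -52 -6 90 44.5
```

```text
t: 15.15
ee_pos: [533.7, -201.0, 52.0]
orientation: [-1.993, -2.425, -0.001]
ft_force: [-0.3, 0.2, -1.2]
width: 45.8
grasp_force: 29.7
tcp [ 533.7 -201.    52. ] target [ 533.1 -201.1   44.5] q [-0.38  0.59  1.84  0.    0.71 -0.58] t 15.15
shift tool now [ 0.1 -0.6  7.5] | turn [-0.001 -0.003  0.004] | world up in tool now [ 0. -0. -1.]
shift in target axes [ 0.1 -0.7  7.5]
```

```bash
python3 -m pendant '{"grip":[-1,-1,-1,-1,-1],"linear":[[0,-0.7,3],[0,0,2],[0,0,1.5],[0,0,1],[0,0,0]],"angular":[[0,0,0],[0,0,0],[0,0,0],[0,0,0],[0,0,0]]}'; python3 -m pendant '{"grip":[-1,-1,-1],"linear":[[0,0,0.8],[0,0,0.7],[0,0,0]],"angular":[[0,0,0],[0,0,0],[0,0,0]]}'
```

```text
t: 15.57
ee_pos: [533.3, -201.5, 44.6]
orientation: [-1.995, -2.424, -0.003]
ft_force: [-0.3, -1.0, -1.0]
width: 45.8
grasp_force: 29.7
t: 15.82
ee_pos: [533.4, -201.5, 43.7]
orientation: [-1.995, -2.424, -0.002]
ft_force: [-2.1, 0.5, 7.4]
width: 46.3
grasp_force: 29.7
```

```bash
python3 -m pendant '{"grip":[-1,0.3,0.3,0.3,0.3,0.3,0.3,0.3,0.3,0.3,0.3],"linear":[[0,0,-0.6],[0,0,0],[0,0,0],[0,0,0],[0,0,-10],[0,0,-30],[0,0,-30],[0,0,-30],[0,0,-10],[0,0,0],[0,0,0]],"angular":[[0,0,0],[0,0,0],[0,0,0],[0,0,0],[0,0,0],[0,0,0],[0,0,0],[0,0,0],[0,0,0],[0,0,0],[0,0,0]]}'
sed -i 's/    y=ly;z=-n;p=/    T=np.radians(f[2] if len(f)>2 else 30);y=ly;z=-np.array([-np.cos(yr)*np.sin(T),-np.sin(yr)*np.sin(T),np.cos(T)]);p=/' plan.py
python3 plan.py rack 3 90 23
python3 plan.py rack 3 3 23
```

```text
t: 16.73
ee_pos: [533.2, -201.7, 153.7]
orientation: [-1.995, -2.424, -0.003]
ft_force: [-0.8, -0.3, -1.0]
width: 57.3
grasp_force: 0.0
tcp [ 533.2 -201.7  153.7] target [490.5 132.7 144.1] q [-0.38  0.43  1.8   0.    0.91 -0.58] t 16.73
shift tool now [336.3  22.4  10.5] | turn [-0.258 -0.346 -1.279] | world up in tool now [ 0. -0. -1.]
shift in target axes [ 67.5 329.9 -18.3]
tcp [ 533.2 -201.7  153.7] target [533.9 129.2  68.7] q [-0.38  0.43  1.8   0.    0.91 -0.58] t 16.73
shift tool now [324.4  64.2  85.8] | turn [-0.258 -0.346 -1.279] | world up in tool now [ 0. -0. -1.]
shift in target axes [ 56.9 329.9  68.1]
```

```bash
python3 -m pendant '{"grip":[0.1,0.1,0.1,0.1,0.1,0.1,0.1,0.1,0.1,0.1],"linear":[[33.6,2.2,1],[33.6,2.2,1],[33.6,2.2,1],[33.6,2.2,1],[33.6,2.2,1],[33.6,2.2,1],[33.6,2.2,1],[33.6,2.2,1],[33.6,2.2,1],[33.6,2.2,1]],"angular":[[0,0,0],[0,0,0],[0,0,0],[0,0,0],[0,0,0],[0,0,0],[0,0,0],[0,0,0],[0,0,0],[0,0,0]]}';python3 -m pendant '{"grip":[0.1,0.1,0.1,0.1,0.1,0.1,0.1,0.1,0.1,0.1,0.1,0.1],"linear":[[0,0,0],[0,0,0],[0,0,0],[0,0,0],[0,0,0],[0,0,0],[0,0,0],[0,0,0],[0,0,0],[0,0,0],[0,0,0],[0,0,0]],"angular":[[-0.0215,-0.0288,-0.1066],[-0.0215,-0.0288,-0.1066],[-0.0215,-0.0288,-0.1066],[-0.0215,-0.0288,-0.1066],[-0.0215,-0.0288,-0.1066],[-0.0215,-0.0288,-0.1066],[-0.0215,-0.0288,-0.1066],[-0.0215,-0.0288,-0.1066],[-0.0215,-0.0288,-0.1066],[-0.0215,-0.0288,-0.1066],[-0.0215,-0.0288,-0.1066],[-0.0215,-0.0288,-0.1066]]}'; python3 plan.py rack 3 4 23
cat > chk.py <<'E'
from m import *
import sys
a=ctrl.get_image("top")[:,:,::-1].copy();cv2.imwrite(f"pics/{sys.argv[1]}.png",a)
cv2.imwrite(f"pics/{sys.argv[1]}c.png",cv2.resize(a[130:260,160:420],None,fx=3,fy=3,interpolation=cv2.INTER_CUBIC))
br,g=masks(a,330,148,402,218);off=np.array([330,148])
ys=.191;c,s=np.cos(ys),np.sin(ys)
k=np.vstack([b[3] for b in blobs(br,off)])
r=cv2.minAreaRect(k.astype(np.float32))
for u in cv2.boxPoints(r):
    p=onplane("top",u,[0,0,float(sys.argv[2])],[0,0,1])-[583,-185.3,0];print("outer corner, stand axes",round(c*p[0]+s*p[1],1),round(-s*p[0]+c*p[1],1))
E
python3 chk.py top2 50
```

```text
t: 17.57
ee_pos: [488.3, 133.5, 142.5]
orientation: [-1.993, -2.421, 0.002]
ft_force: [0.6, -0.3, 0.1]
width: 48.2
grasp_force: 0.0
t: 18.57
ee_pos: [488.6, 132.2, 142.6]
orientation: [0.101, 2.742, -0.024]
ft_force: [0.8, 0.6, -0.2]
width: 48.2
grasp_force: 0.0
tcp [488.6 132.2 142.6] target [533.4 129.3  69.6] q [ 0.34  0.27  2.19 -0.48  0.35 -0.73] t 18.57
shift tool now [-13.1   0.6  84.6] | turn [ 0.    -0.003  0.006] | world up in tool now [-0.39 -0.   -0.92]
shift in target axes [-12.8   0.7  84.7]
outer corner, stand axes 74.0 78.7
outer corner, stand axes 77.1 -75.4
outer corner, stand axes -74.7 -71.9
outer corner, stand axes -76.9 80.0
```

View pics/top2c.png

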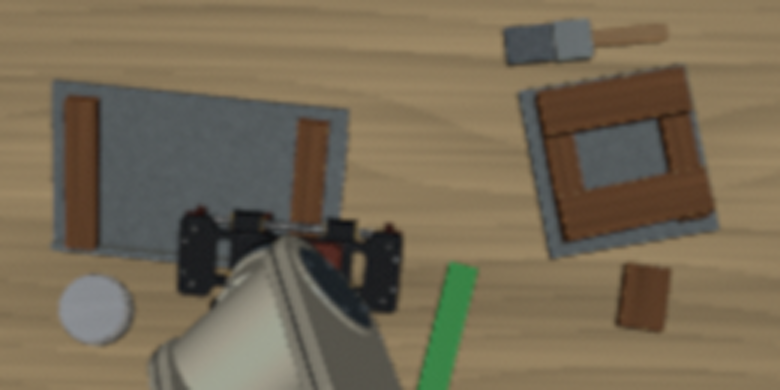

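Both wide slats span the bearers at crop (614,100) and (637,207), and the outline is within about 3 mm of flush. Now for the narrow slat at (312,170).

```bash
python3 -m pendant '{"grip":[0.1,0.1,0.1,0.1,0.1,0.1,0.1],"linear":[[-13,0.6,10],[0,0,25],[0,0,25],[0,0,20],[0,0,4.5],[0,0,0],[0,0,0]],"angular":[[0,0,0.006],[0,0,0],[0,0,0],[0,0,0],[0,0,0],[0,0,0],[0,0,0]]}'; python3 plan.py rack 3 4 23
```

```text
t: 19.2
ee_pos: [534.2, 129.0, 71.1]
orientation: [0.12, 2.741, -0.022]
ft_force: [-0.4, -0.9, 0.2]
width: 48.1
grasp_force: 0.0
tcp [534.2 129.   71.1] target [533.4 129.3  69.6] q [ 0.3   0.47  2.13 -0.73  0.22 -0.49] t 19.2
shift tool now [1.4 0.2 1.1] | turn [-0.001 -0.003 -0.007] | world up in tool now [-0.39  0.   -0.92]
shift in target axes [1.4 0.2 1.1]
```

```bash
sed -i 's/^R=np.c_\[.*/&\nif a[1]=="stand" and len(f)>4: R=R@Ro.from_rotvec([0,f[4],0]).as_matrix()/' plan.py
python3 -m pendant '{"grip":[-1,-1,-1,-1,-1,-1,-1],"linear":[[0,0,0],[0,0,0],[0,0,0],[0,0,0],[0,0,0],[0,0,0],[0,0,0]],"angular":[[0,0,0],[0,0,0],[0,0,0],[0,0,0],[0,0,0],[0,0,0],[0,0,0]]}'; python3 plan.py rack 3 4 23
python3 -m pendant '{"grip":[-1,-1,-1,-1,-1,-1,-1,-1,-1,-1,-1,-1],"linear":[[-4,0,-10],[-4,0,-30],[-4,0,-30],[0,0,-20],[0,0,0],[0,0,0],[0,0,0],[0,0,0],[0,0,0],[0,0,0],[0,0,0],[0,0,0]],"angular":[[0,0,0],[0,0,0],[0,0,0],[0,0,0],[0,0.1,0],[0,0.1,0],[0,0.1,0],[0,0.1,0],[0,0.1,0],[0,0.1,0],[0,0,0],[0,0,0]]}'; python3 plan.py stand 0 60 180 160 0.122
```

```text
t: 19.78
ee_pos: [535.3, 129.5, 72.7]
orientation: [0.119, 2.738, -0.02]
ft_force: [-3.8, -1.0, 7.2]
width: 29.7
grasp_force: 29.9
tcp [535.3 129.5  72.7] target [533.4 129.3  69.6] q [ 0.3   0.47  2.13 -0.74  0.22 -0.49] t 19.78
shift tool now [ 2.9 -0.4  2.1] | turn [ 0.     0.    -0.007] | world up in tool now [-0.39  0.   -0.92]
shift in target axes [ 2.9 -0.3  2.1]
t: 20.78
ee_pos: [511.8, 130.5, 158.7]
orientation: [-0.129, -2.948, -0.014]
ft_force: [-0.1, 0.0, -0.4]
width: 29.9
grasp_force: 29.9
tcp [511.8 130.5 158.7] target [ 571.6 -126.4  160. ] q [ 0.2   0.45  1.77  0.06  1.1  -1.32] t 20.78
shift tool now [ -80.2 -250.7  -17.1] | turn [ 0.044 -0.068 -0.275] | world up in tool now [ 0.19  0.   -0.98]
shift in target axes [  -9.7 -263.6   -2.5]
```

```bash
python3 -m pendant '{"grip":[-1,-1,-1,-1,-1,-1,-1,-1,-1,-1,-1,-1],"linear":[[-10,-31.4,-2.1],[-10,-31.4,-2.1],[-10,-31.4,-2.1],[-10,-31.4,-2.1],[-10,-31.4,-2.1],[-10,-31.4,-2.1],[-10,-31.4,-2.1],[-10,-31.4,-2.1],[0,0,0],[0,0,0],[0,0,0],[0,0,0]],"angular":[[0,0,0],[0,0,0],[0,0,0],[0,0,0],[0,0,0],[0,0,0],[0,0,0],[0,0,0],[0.015,-0.023,-0.092],[0.015,-0.023,-0.092],[0.014,-0.022,-0.091],[0,0,0]]}'; python3 plan.py stand 3 60 180 75 0.122
```

```text
t: 21.78
ee_pos: [569.1, -125.9, 160.3]
orientation: [0.295, -3.005, 0.018]
ft_force: [0.4, 0.2, 0.2]
width: 29.7
grasp_force: 29.9
tcp [ 569.1 -125.9  160.3] target [ 574.6 -125.8   75. ] q [-0.21  0.49  1.69 -0.06  1.07 -1.95] t 21.78
shift tool now [-15.8  -1.   84. ] | turn [-0.    -0.001  0.004] | world up in tool now [ 0.12  0.   -0.99]
shift in target axes [-15.7  -1.   84. ]
```

```bash
python3 -m pendant '{"grip":[-1,-1,-1,-1,-1,-1,-1],"linear":[[-3,-1,14],[-5,0,28],[-5,0,28],[-3,0,14],[0,0,0],[0,0,0],[0,0,0]],"angular":[[0,0,0.004],[0,0,0],[0,0,0],[0,0,0],[0,0,0],[0,0,0],[0,0,0]]}'; python3 plan.py stand 3 60 180 63 0.122
```

```text
t: 22.37
ee_pos: [577.2, -126.5, 75.5]
orientation: [0.282, -3.006, 0.018]
ft_force: [0.6, 0.1, -0.9]
width: 29.7
grasp_force: 29.9
tcp [ 577.2 -126.5   75.5] target [ 574.6 -125.8   63. ] q [-0.21  0.62  1.71 -0.06  0.93 -1.93] t 22.37
shift tool now [ 0.9  1.2 12.8] | turn [ 0.    -0.001 -0.004] | world up in tool now [ 0.12 -0.   -0.99]
shift in target axes [ 0.9  1.2 12.8]
```

```bash
python3 -m pendant '{"grip":[-1,-1,-1,-1,-1],"linear":[[1,1,5],[0,0,5],[0,0,2],[0,0,0.8],[0,0,0]],"angular":[[0,0,-0.004],[0,0,0],[0,0,0],[0,0,0],[0,0,0]]}';python3 -m pendant '{"grip":[-1,-1,-1],"linear":[[0,0,0.8],[0,0,0.7],[0,0,0]],"angular":[[0,0,0],[0,0,0],[0,0,0]]}'; python3 plan.py stand 3 60 180 61 0.122
```

```text
t: 22.78
ee_pos: [573.7, -126.0, 62.2]
orientation: [0.289, -3.004, 0.017]
ft_force: [-0.2, 0.4, -1.2]
width: 29.9
grasp_force: 29.9
t: 23.03
ee_pos: [573.9, -126.1, 61.1]
orientation: [0.289, -3.005, 0.017]
ft_force: [-1.2, -0.2, 2.3]
width: 29.9
grasp_force: 29.9
tcp [ 573.9 -126.1   61.1] target [ 574.6 -125.8   61. ] q [-0.21  0.64  1.72 -0.06  0.9  -1.93] t 23.03
shift tool now [-0.7  0.1  0.1] | turn [ 0.001 -0.002  0.001] | world up in tool now [ 0.12  0.   -0.99]
shift in target axes [-0.7  0.1  0.1]
```

```bash
python3 -m pendant '{"grip":[-1,0.1,0.1,0.1,0.1,0.1,0.1,0.1,0.1,0.1,0.1],"linear":[[0,0,0.3],[0,0,0],[0,0,0],[0,0,0],[1,0,-10],[3,0,-28],[3,0,-30],[3,0,-28],[0,0,0],[0,0,0],[0,0,0]],"angular":[[0,0,0],[0,0,0],[0,0,0],[0,0,0],[0,0,0],[0,0,0],[0,0,0],[0,0,0],[0,-0.122,0],[0,0,0],[0,0,0]]}'; python3 plan.py rack 0 90 30
```

```text
t: 23.95
ee_pos: [574.1, -125.9, 157.6]
orientation: [0.299, -3.123, -0.001]
ft_force: [-0.2, 0.2, 0.2]
width: 48.1
grasp_force: 0.0
tcp [ 574.1 -125.9  157.6] target [509.1 348.6 144.8] q [-0.24  0.45  1.76 -0.    0.94 -2.  ] t 23.95
shift tool now [-26.3 478.2  13.2] | turn [ 0.071 -0.525  0.265] | world up in tool now [ 0.  0. -1.]
shift in target axes [ 95.3 467.8 -40.2]
```

```bash
python3 -m pendant '{"grip":[0.1,0.1,0.1,0.1,0.1,0.1,0.1,0.1,0.1,0.1,0.1,0.1],"linear":[[-2.2,39.8,1.1],[-2.2,39.8,1.1],[-2.2,39.8,1.1],[-2.2,39.8,1.1],[-2.2,39.8,1.1],[-2.2,39.8,1.1],[-2.2,39.8,1.1],[-2.2,39.8,1.1],[-2.2,39.8,1.1],[-2.2,39.8,1.1],[-2.2,39.8,1.1],[-2.2,39.8,1.1]],"angular":[[0,0,0],[0,0,0],[0,0,0],[0,0,0],[0,0,0],[0,0,0],[0,0,0],[0,0,0],[0,0,0],[0,0,0],[0,0,0],[0,0,0]]}'; python3 plan.py rack 0 90 25; python3 chk.py top3 60
```

```text
t: 24.95
ee_pos: [509.4, 350.1, 143.0]
orientation: [0.301, -3.122, 0.004]
ft_force: [1.4, 0.0, 0.7]
width: 48.2
grasp_force: 0.0
tcp [509.4 350.1 143. ] target [509.1 348.6 144.8] q [ 0.58  0.51  1.7   0.    0.94 -1.18] t 24.95
shift tool now [ 0.6 -1.4 -1.8] | turn [ 0.057 -0.439  0.268] | world up in tool now [ 0.01 -0.   -1.  ]
shift in target axes [-0.6 -1.5 -1.7]
outer corner, stand axes 72.4 80.9
outer corner, stand axes 75.5 -71.9
outer corner, stand axes -75.6 -68.4
outer corner, stand axes -77.8 82.1
```

View pics/top3c.png

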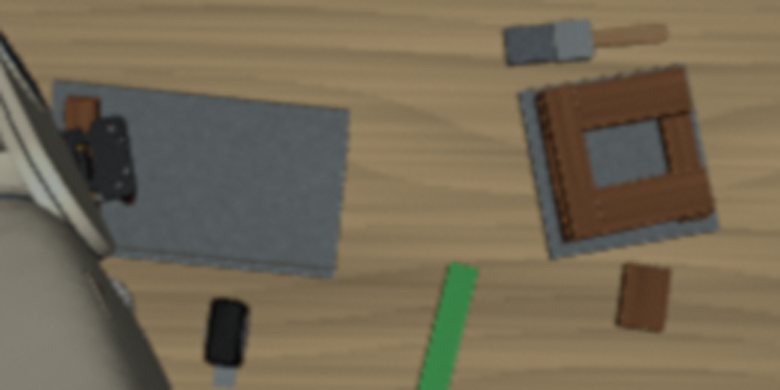

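The third slat lies along the left bearer at crop (563,165), flush with the wide slats. The last narrow slat is at (83,170), under the gripper.

```bash
python3 -m pendant '{"grip":[0.1,0.1,0.1,0.1,0.1,0.1,0.1],"linear":[[0,0,0],[0,0,0],[0,0,0],[0,0,0],[0,0,0],[0,0,0],[0,0,0]],"angular":[[0.0114,-0.088,0.0536],[0.0114,-0.088,0.0536],[0.0114,-0.088,0.0536],[0.0114,-0.088,0.0536],[0.0114,-0.088,0.0536],[0,0,0],[0,0,0]]}'; python3 plan.py rack 0 4 25
```

```text
t: 25.58
ee_pos: [510.0, 347.0, 142.7]
orientation: [0.073, 2.744, -0.03]
ft_force: [-0.0, 0.3, 0.5]
width: 48.6
grasp_force: 0.0
tcp [510.  347.  142.7] target [552.  345.2  70.3] q [ 0.72  0.43  1.91 -0.53  0.58 -0.38] t 25.58
shift tool now [-10.7   1.2  83. ] | turn [ 0.    -0.039  0.027] | world up in tool now [-0.39 -0.01 -0.92]
shift in target axes [-7.5  1.5 83.4]
```

```bash
python3 -m pendant '{"grip":[0.1,0.1,0.1,0.1,0.1,0.1,0.1,0.1],"linear":[[0,0,0],[-8,1.5,10],[0,0,25],[0,0,25],[0,0,20],[0,0,3],[0,0,0],[0,0,0]],"angular":[[0,-0.039,0.027],[0,0,0],[0,0,0],[0,0,0],[0,0,0],[0,0,0],[0,0,0],[0,0,0]]}'; python3 plan.py rack 0 4 25;python3 -m pendant '{"grip":[-1,-1,-1,-1,-1,-1,-1],"linear":[[0,0,0],[0,0,0],[0,0,0],[0,0,0],[0,0,0],[0,0,0],[0,0,0]],"angular":[[0,0,0],[0,0,0],[0,0,0],[0,0,0],[0,0,0],[0,0,0],[0,0,0]]}'; python3 plan.py rack 0 4 25
```

```text
t: 26.25
ee_pos: [554.1, 344.9, 72.2]
orientation: [0.113, 2.7, -0.02]
ft_force: [0.2, 0.0, 0.7]
width: 48.4
grasp_force: 0.0
tcp [554.1 344.9  72.2] target [552.  345.2  70.3] q [ 0.68  0.59  1.89 -0.74  0.44 -0.17] t 26.25
shift tool now [2.7 0.1 0.8] | turn [ 0.002  0.003 -0.004] | world up in tool now [-0.43  0.   -0.91]
shift in target axes [2.7 0.1 0.8]
t: 26.83
ee_pos: [553.4, 345.5, 73.2]
orientation: [0.113, 2.699, -0.018]
ft_force: [-2.9, -1.0, 7.0]
width: 29.5
grasp_force: 29.8
tcp [553.4 345.5  73.2] target [552.  345.2  70.3] q [ 0.68  0.59  1.89 -0.74  0.44 -0.17] t 26.83
shift tool now [ 2.5 -0.5  2. ] | turn [ 0.003  0.004 -0.004] | world up in tool now [-0.43  0.   -0.9 ]
shift in target axes [ 2.5 -0.5  2. ]
```

```bash
python3 -m pendant '{"grip":[-1,-1,-1,-1,-1,-1,-1,-1,-1,-1,-1,-1],"linear":[[-2,0,-10],[-2,0,-30],[-2,0,-30],[0,0,-20],[0,0,0],[0,0,0],[0,0,0],[0,0,0],[0,0,0],[0,0,0],[0,0,0],[0,0,0]],"angular":[[0,0,0],[0,0,0],[0,0,0],[0,0,0],[0,0.105,0],[0,0.105,0],[0,0.105,0],[0,0.105,0],[0,0.105,0],[0,0,0],[0,0,0],[0,0,0]]}'; python3 plan.py stand 2.5 -60 180 160 0.087
```

```text
t: 27.83
ee_pos: [519.9, 346.5, 155.5]
orientation: [-0.13, -3.073, -0.006]
ft_force: [-0.3, -0.5, -1.0]
width: 29.7
grasp_force: 29.8
tcp [519.9 346.5 155.5] target [ 596.8 -243.7  160. ] q [ 0.55  0.52  1.64  0.05  1.03 -0.96] t 27.83
shift tool now [-125.8 -581.6  -13.4] | turn [ 0.022  0.021 -0.274] | world up in tool now [ 0.07  0.   -1.  ]
shift in target axes [  36.7 -594.1   -1.3]
```

```bash
python3 -m pendant '{"grip":[-1,-1,-1,-1,-1,-1,-1,-1,-1,-1,-1,-1],"linear":[[-7.9,-36.3,-0.8],[-7.9,-36.3,-0.8],[-7.9,-36.3,-0.8],[-7.9,-36.3,-0.8],[-7.9,-36.3,-0.8],[-7.9,-36.3,-0.8],[-7.9,-36.3,-0.8],[-7.9,-36.3,-0.8],[-7.9,-36.3,-0.8],[-7.9,-36.3,-0.8],[-7.9,-36.3,-0.8],[-7.9,-36.3,-0.8]],"angular":[[0,0,0],[0,0,0],[0,0,0],[0,0,0],[0,0,0],[0,0,0],[0,0,0],[0,0,0],[0,0,0],[0,0,0],[0,0,0],[0,0,0]]}'; python3 -m pendant '{"grip":[-1,-1,-1,-1,-1,-1,-1,-1,-1],"linear":[[-7.9,-36.3,-0.8],[-7.9,-36.3,-0.8],[-7.9,-36.3,-0.8],[-7.9,-36.3,-0.8],[0,0,0],[0,0,0],[0,0,0],[0,0,0],[0,0,0]],"angular":[[0,0,0],[0,0,0],[0,0,0],[0,0,0],[0.0075,0.007,-0.092],[0.0075,0.007,-0.092],[0.007,0.007,-0.09],[0,0,0],[0,0,0]]}';python3 plan.py stand 2.5 -60 180 75 0.087
```

```text
t: 28.83
ee_pos: [577.8, -95.9, 158.4]
orientation: [-0.127, -3.073, -0.006]
ft_force: [1.8, -0.1, -1.1]
width: 29.8
grasp_force: 29.8
t: 29.58
ee_pos: [597.8, -241.4, 159.1]
orientation: [0.289, -3.041, 0.012]
ft_force: [-0.1, -0.2, -1.4]
width: 29.8
grasp_force: 29.8
tcp [ 597.8 -241.4  159.1] target [ 596.8 -243.7   75. ] q [-0.38  0.56  1.57 -0.05  1.09 -2.11] t 29.58
shift tool now [-6.  -2.2 83.9] | turn [ 0.001 -0.001 -0.002] | world up in tool now [ 0.09  0.   -1.  ]
shift in target axes [-5.9 -2.1 83.9]
```

```bash
python3 -m pendant '{"grip":[-1,-1,-1,-1,-1,-1,-1],"linear":[[-1,-2,14],[-2,0,28],[-2,0,28],[-1,0,14],[0,0,0],[0,0,0],[0,0,0]],"angular":[[0,0,0],[0,0,0],[0,0,0],[0,0,0],[0,0,0],[0,0,0],[0,0,0]]}'; python3 plan.py stand 2.5 -60 180 62.5 0.087
```

```text
t: 30.17
ee_pos: [598.1, -245.1, 75.8]
orientation: [0.29, -3.042, 0.012]
ft_force: [0.3, -0.4, 0.4]
width: 29.7
grasp_force: 29.8
tcp [ 598.1 -245.1   75.8] target [ 596.8 -243.7   62.5] q [-0.38  0.66  1.6  -0.06  0.95 -2.11] t 30.17
shift tool now [-0.2  1.5 13.4] | turn [ 0.     0.001 -0.001] | world up in tool now [ 0.09  0.   -1.  ]
shift in target axes [-0.2  1.5 13.4]
```

```bash
python3 -m pendant '{"grip":[-1,-1,-1,-1,-1],"linear":[[0,1,5],[0,0,5],[0,0,2],[0,0,0.8],[0,0,0]],"angular":[[0,0,0],[0,0,0],[0,0,0],[0,0,0],[0,0,0]]}';python3 -m pendant '{"grip":[-1,-1,-1],"linear":[[0,0,0.8],[0,0,0.7],[0,0,0]],"angular":[[0,0,0],[0,0,0],[0,0,0]]}'; python3 plan.py stand 2.5 -60 180 61 0.087
```

```text
t: 30.58
ee_pos: [595.8, -244.0, 62.0]
orientation: [0.29, -3.04, 0.011]
ft_force: [-0.1, 0.8, -1.3]
width: 30.0
grasp_force: 29.8
t: 30.83
ee_pos: [596.1, -244.1, 61.3]
orientation: [0.29, -3.041, 0.011]
ft_force: [-1.5, 0.6, 4.1]
width: 30.0
grasp_force: 29.8
tcp [ 596.1 -244.1   61.3] target [ 596.8 -243.7   61. ] q [-0.38  0.68  1.61 -0.06  0.92 -2.11] t 30.83
shift tool now [-0.9  0.2  0.2] | turn [ 0.001 -0.    -0.001] | world up in tool now [ 0.09  0.   -1.  ]
shift in target axes [-0.9  0.2  0.2]
```

```bash
python3 -m pendant '{"grip":[-1,0.1,0.1,0.1,0.1,0.1,0.1,0.1,0.1,0.1,0.1],"linear":[[0,0,0],[0,0,0],[0,0,0],[0,0,0],[1,0,-10],[2,0,-28],[2,0,-30],[2,0,-28],[0,0,-20],[0,0,0],[0,0,0]],"angular":[[0,0,0],[0,0,0],[0,0,0],[0,0,0],[0,0,0],[0,0,0],[0,0,0],[0,0,0],[0,0,0],[0,0,0],[0,0,0]]}';python3 -m pendant '{"grip":[0.1,0.1,0.1,0.1,0.1,0.1,0.1,0.1,0.1,0.1,0.1,0.1],"linear":[[0,36,0],[0,36,0],[0,36,0],[0,36,0],[0,36,0],[0,36,0],[0,36,0],[0,36,0],[0,36,0],[0,36,0],[0,0,0],[0,0,0]],"angular":[[0,0,0],[0,0,0],[0,0,0],[0,0,0],[0,0,0],[0,0,0],[0,0,0],[0,0,0],[0,0,0],[0,0,0],[0,0,0],[0,0,0]]}'; python3 - <<'E'
from h import *
a=ctrl.get_image("top")[:,:,::-1];s=ctrl.get_image("scene")[:,:,::-1]
r=lambda i,k:cv2.resize(i,None,fx=k,fy=k,interpolation=cv2.INTER_CUBIC)
c=np.zeros((400,800,3),np.uint8);t=r(a[140:240,320:410],4);c[:,:360]=t
t=r(s[195:295,115:220],4)[:,:420];c[:,375:375+t.shape[1]]=t;cv2.imwrite("pics/end.png",c)
E
python3 chk.py top4 65
```

```text
t: 31.75
ee_pos: [599.7, -243.8, 178.3]
orientation: [0.291, -3.043, 0.013]
ft_force: [-1.3, 0.6, -0.5]
width: 48.3
grasp_force: 0.0
t: 32.75
ee_pos: [529.4, 111.2, 175.8]
orientation: [0.295, -3.037, 0.012]
ft_force: [0.6, -0.3, 0.2]
width: 48.4
grasp_force: 0.0
outer corner, stand axes 71.7 81.7
outer corner, stand axes 71.9 -82.1
outer corner, stand axes -77.5 -75.6
outer corner, stand axes -76.8 85.7
```

View pics/end.png

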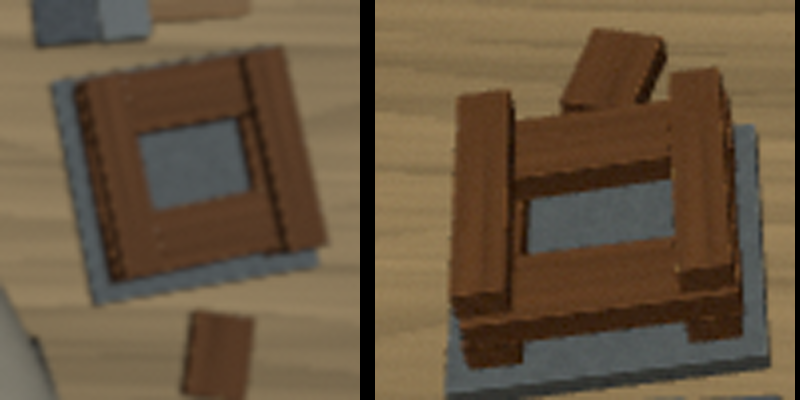

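The crib is complete, but the right narrow slat (top-view edge from (287,45) to (328,243)) seems to stick out a little. I'll measure it before handing in.

```bash
python3 - <<'E'
from m import *
ys=.191;c,s=np.cos(ys),np.sin(ys)
def st(n,u,z):
    p=onplane(n,u,[0,0,z],[0,0,1])-[583,-185.3,0];return np.round([c*p[0]+s*p[1],-s*p[0]+c*p[1]],1)
T=lambda u,v:(u/4+320-.4,v/4+140-.4)
Sc=lambda u,v:((u-375)/4+115-.4,v/4+195-.4)
for nm,u in dict(Rout_far=(287,45),Rout_near=(328,243),Rin_far=(247,55),Rin_near=(288,250),Lin_far=(123,78),Lin_near=(158,270),Lout_far=(85,85),Lout_near=(120,278)).items(): print(nm,st("top",T(*u),75))
for nm,u in dict(R_robot_out=(458,95),R_robot_in=(511,91),R_far_out=(453,298),R_far_in=(511,293),L_robot_in=(670,72),L_robot_out=(717,67),L_far_in=(679,275),L_far_out=(733,270)).items(): print("scene",nm,st("scene",Sc(*u),75))
E
```

```text
Rout_far [ 70.8 -75.7]
Rout_near [-78.  -74.5]
Rin_far [ 68.4 -45.1]
Rin_near [-78.  -44.8]
Lin_far [66.9 48.1]
Lin_near [-76.   50.9]
Lout_far [66.5 76.5]
Lout_near [-77.   79.1]
scene R_robot_out [-78.4 -75.7]
scene R_robot_in [-76.8 -45.5]
scene R_far_out [ 72.3 -70.8]
scene R_far_in [ 73.6 -40.5]
scene L_robot_in [-77.7  45.7]
scene L_robot_out [-77.5  72.8]
scene L_far_in [75.1 47.8]
scene L_far_out [76.2 76.4]
```

All slats measure within about 4 mm of their places, inside the 11 mm tolerance, so I'm handing in.

```bash
python3 -c "
from workcell import ctrl
print(ctrl.close_job())"
```

```text
the job is handed in; nothing more can be done
None
```

The four slats are built into the square crib on the stand, all released and about 4 mm or less from their places in the last camera check (11 mm allowed), and the job was handed in at about 33 s of 72; no verdict was shown.

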